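# Reset the seed-tray stop on the propagation bench

### The job

The sliding stop on the tray bench has to be set for the next tray size: lift its red clamp lever to unlock it, slide the stop along the rail until its black blade stands on the yellow tape line, then press the lever all the way down again to lock it there. Do not bump the grow lamp overhead, and leave the dibber, flower pot and seed jar where they are.

Things in the scene. Friction and masses are not known exactly. Their poses are not given: they have to be found in the camera images.
- rig: the fixed tray bench: aluminium deck 20 mm thick on the table, steel rail along y (30 x 30 mm, top at 60 mm), tube frame. Origin at table height under the rail's centre line; x points across the rail away from the robot, y along the rail to the left, z up. In mm: deck x -85 to 185, y -320 to 320; 24 mm upright tubes at x 0, y -305 and 305; rail end blocks, 66 high, at y -215 and 275
- lamp: white grow lamp bar fixed above the rail (same origin and axes as the bench): it covers x -45 to +25 mm, y -330 to +330, z 260 to 300 mm of the bench frame. It stands over the lever, so the tool must come in tilted (hand leaning back towards the robot, about 30 to 45 degrees) when the lever is up. Must not be bumped (over 8 N)
- stop (a joint): position of the sliding stop along the rail in m = y of its blade in the bench frame, -0.15 to 0.15. The stop is a grey block 60 mm across x 100 mm along the rail, top 79 mm above the table, reaching from 20 mm right to 80 mm left of the blade line. Unlocked it slides with a drag of about 2 N plus 6 N per m/s, also when it is pulled by the lever; with the lever down it holds 25 N and more
- stop_line (a point): tip of the stop's black pointer, 6 mm wide, on the robot's side of the stop, 75 mm before the rail's middle and 26 mm above the table. The pointer and the 6 mm thick black blade on the far side of the stop (x +29 to +125 mm, z 24 to 74 mm of the bench frame) are in one line, the blade line
- lever (a joint): angle of the red clamp lever in rad: 0 = fully down, locked; it lifts to 1.0 = fully up (hard stop at either end). Its brake begins to grip below about 0.4, holds firmly below 0.1, and is free above 0.45. It stays where it is left (friction about 0.18 N m, i.e. about 2 N at the grip, up to about 4 N for the last part of the way down)
- lever_pivot (a point): the lever's hinge, 60 mm left of the blade line (bench +y), above the middle of the rail, 90 mm above the table; the hinge axis is parallel to the rail
- lever_grip (a point): the middle of the lever's red plastic grip, 85 mm from the hinge. A bar 62 mm long, 20 wide (along the rail), 16 thick, its end 115 mm from the hinge. At lever angle q the lever points from the hinge to the robot's side (bench -x) and rises 10 degrees plus q: the point is 85*cos(10deg+q) mm before and 85*sin(10deg+q) mm above the hinge. Pinch it with the fingers closing along the rail
- tape_yellow: yellow tape line stuck across the deck, 10 mm wide (along the rail), from x -85 to +125 mm of the bench frame, surface 21.5 mm above the table. Origin on its centre line at table height, at the middle of the rail's width; axes parallel to the bench's. The target. The stop must be moved along bench y so that the blade line lies on it
- tape_blue: the same in blue, for another tray size: not the target
- dibber: T-handled wooden dibber lying on the table between robot and deck, 170 mm long, 22 mm high; bystander. Origin at the centre of its underside
- pot: terracotta pot, 100 mm across, 100 mm high, on the table left before the deck; bystander. Origin at the centre of its underside
- jar: seed jar, 70 mm across, 90 mm high, on the table right before the deck; bystander. Origin at the centre of its underside

How it is judged:
By the outcome, as a careful person would: the job done as asked, in the order asked, and still so for the second after the job is handed in, with the robot touching nothing.
It also fails if it takes over 46 s, if anything falls off the work surface, if the arm or the gripper's body presses on something with over 40 N, if the wrist force passes 120 N, or if a joint passes its speed limit or range.

### The arm

A 6-joint arm with a two-finger parallel gripper is mounted at the origin on the work surface. World frame = base frame: x ahead of the robot, y to its left, z up, the work surface at z = 0. Lengths are in m, angles in degrees, forces in N, time in s.
With the tool pointing down it reaches from about 0.25 to 0.725 m from the base axis. Payload 9.7 kg.
Tool frame: the origin (TCP) lies midway between the tips of the shut fingers; the grasp point (between the pads) lies 19 mm behind it; z points along the fingers, y is the line along which they close (so a half turn about z gives the same grasp; the last joint's range is limited). The gripper opens to 85 mm and grips with 20 to 120 N. Pads are 22 mm wide; open, the fingers measure 114 mm over their backs; the gripper's body (76 mm by 85 mm) begins 54 mm behind the grasp point. The pads swing forward as they close: fully open they stand 13 mm farther back than shut.
Start: joints at [71.963, 4.979, 10.078, 95.1, 0, 90], TCP at [0.17, 0.523, 0.231] pointing down, gripper open.
Joint ranges: [-179.16, 179.16], [-48.56, 103.87], [-65.8, 70.77], [-126.05, 130.52], [-82.76, 87.17], [-180, 180]. Speed limits (degrees/s): [127.2, 127.2, 147.25, 180, 180, 180].

### API

Orientations are given as [roll, pitch, yaw] about the fixed x, y, z axes, in that order (R = Rz(yaw) Ry(pitch) Rx(roll)).
In Python, from workcell import readout, imaging, bot, spotter gives the robot as it stands.
- The arm moves only by the shell command python3 -m jog 'ROWS' [FORCE]. ROWS is JSON, a list of rows, each an object with "rotation": the turn, a rotation vector about the world's x, y, z in degrees, a list of three; "translation": the shift along the world's x, y, z in mm, a list of three; "grip": the finger opening in mm, from 0 to 85.4. In form: [{"rotation": [wx, wy, wz], "translation": [dx, dy, dz], "grip": grip}, ...]. A call has 1 to 20 rows; each row is the pose to reach, as a shift and turn from the pose commanded when the call began; what a row does not reach only later rows make up. A row lasts 1/10 s, in which the tool goes at most 50 mm and 8.59 degrees, less where a joint would pass 70% of its speed; a pose out of reach is approached as far as the arm can. A call with a gripper value outside its range is refused whole. The fingers move at their own pace and stop on an object; FORCE is the grip in N (left out, the last holds). Time passes only in rows, so rows that repeat a pose let the fingers close. It gives the time, the measured TCP pose, the force, the opening and the grip force at its end, in the units of the state.
- readout.get_obs(): the state, without advancing time (a new reading comes with each control period).
- imaging.camera(name): name is "side" or "top"; returns (picture, depth): 480x640x3 uint8, red, green, blue; 480x640 float32, m along the optical axis (not along the pixel's ray), 0 where there is no reading.
- imaging.camera_info(name): a dict with "vertical_fov" (degrees; the focal length in pixels is half the picture's height over the tangent of half this angle, whatever the lens; pixels are square), "cx", "cy" (the principal point, pixels), "extrinsics" (4x4, takes a point from camera to world coordinates). Camera axes: x right, y down, z forward; pixel columns grow to the right and rows downward; lengths in m; the calibration is good to about 2 mm. A picture is of the moment at which its call begins. camera_info takes no time and is no camera call.
- bot.job_done(): hands the job in; it is judged then, once.
Trained networks look in the newest picture that a camera, given by its name, has taken for a name from the list of things; names that differ only in an ending like _2 or _b are one class to them, and where a whole thing is asked for, a point or a joint stands for the part that bears it (a point fixed in the world has none). Each returns a list of dicts, best first, with "confidence" (0 to 1); they miss things now and then, are a little off and sometimes report something else, mostly with a low value. They report only what shows in the picture. A call takes as long as a camera call.
- spotter.spot_in(camera, target): "box" ([centre column, centre row, width, height] in pixels, round what is visible of it).
- spotter.mark_of(camera, target): "uv" ([column, row] in pixels: a listed point, or the origin of a listed thing).
The state is a dict: "time": time; "q": joint angles; "qd": joint speeds; "joint_efforts": joint torques, N m; "ee_pos": TCP position; "tcp_rot": TCP orientation; "wrist_force": force on the tool from outside, world axes, zero at the start; "torque": the same for the moment, N m; "opening": finger opening in m; "grasp_force": force on a finger pad.
Only numpy, scipy, OpenCV 4.12 (cv2) and the standard library are available. Lean on these libraries where they do the work, as an engineer would, in place of code of your own. Each camera call takes 0.05 s, during which the arm holds its last target. There are 200 camera calls.

## Working session

There is one attempt and no reset: what is moved stays moved. The work goes in short steps, Python scripts to look and compute and a shell command to move; the robot and the scene stay as the last step left them, time stands still between calls to the robot, and variables do not carry over. Pictures are saved under pics/ and viewed, at most 10 in all, crops included, and the job is handed in when it is done.

```bash
mkdir -p pics
cat > h.py <<'E'
import numpy as np, cv2
from workcell import readout, imaging, bot, spotter
def ray(cam,uv):
    i=imaging.camera_info(cam); f=240/np.tan(np.radians(i["vertical_fov"]/2)); T=np.array(i["extrinsics"])
    d=T[:3,:3]@np.array([(uv[0]-i["cx"])/f,(uv[1]-i["cy"])/f,1]); return T[:3,3],d
def at_z(cam,uv,z):
    o,d=ray(cam,uv); return o+d*(z-o[2])/d[2]
def at_depth(cam,uv,D):
    o,d=ray(cam,uv); return o+d*D[int(round(uv[1])),int(round(uv[0]))]
def px(cam,p):
    i=imaging.camera_info(cam); f=240/np.tan(np.radians(i["vertical_fov"]/2)); T=np.array(i["extrinsics"])
    c=T[:3,:3].T@(np.array(p)-T[:3,3]); return np.array([f*c[0]/c[2]+i["cx"],f*c[1]/c[2]+i["cy"]])
E
python3 - <<'E'
from h import *
np.set_printoptions(precision=4,suppress=True)
print(readout.get_obs())
for c in ["top","side"]:
    im,D=imaging.camera(c); cv2.imwrite(f"pics/{c}0.png",im[:,:,::-1]); np.save(f"{c}D.npy",D)
    i=imaging.camera_info(c); print(c,i["vertical_fov"],i["cx"],i["cy"],np.array(i["extrinsics"]))
    for t,z in [("rig",0),("stop_line",.026),("lever_pivot",.09),("lever_grip",None),("tape_yellow",0),("tape_blue",0),("dibber",0),("pot",0),("jar",0)]:
        for r in spotter.mark_of(c,t)[:2]:
            print(c,t,r["confidence"],np.round(r["uv"],1), at_z(c,r["uv"],z) if z is not None else at_depth(c,r["uv"],D))
E
```

```text
{'time': 0.0, 'q': array([71.9619,  5.011 , 10.0329, 95.0983,  0.0025, 89.9998]), 'qd': array([ 0.0106, -0.0078, -0.0269, -0.0457,  0.0354, -0.024 ]), 'joint_efforts': array([ -0.0024, -52.0396,  46.48  ,   0.0167,  -0.    ,  -0.    ]), 'ee_pos': array([0.1702, 0.5228, 0.2306]), 'tcp_rot': array([-179.9236,   -0.0025,  161.9622]), 'wrist_force': array([-0.2208, -0.1712, -0.9336]), 'torque': array([-0.0248,  0.0216,  0.0008]), 'grasp_force': 0.0, 'opening': 0.0855415703984778}
top 46.5922190320323 313.9044569301433 238.54409767650063 [[-0.005  -0.9989  0.0459  0.5294]
 [-0.9999  0.0045 -0.0102 -0.0345]
 [ 0.0099 -0.046  -0.9989  1.141 ]
 [ 0.      0.      0.      1.    ]]
top rig 0.91 [339.1 206.1] [ 0.6484 -0.0982  0.    ]
top stop_line 0.79 [333.5 244.4] [ 0.5688 -0.085   0.026 ]
top lever_grip 0.61 [304.3 247.1] [ 0.5609 -0.0272  0.116 ]
top dibber 0.59 [326.  300.2] [ 0.4559 -0.0702  0.    ]
top pot 0.86 [181.5 278. ] [0.5026 0.2241 0.    ]
top jar 0.96 [453.3 285.7] [ 0.484  -0.3309  0.    ]
side 55.22332896326729 318.0901766360708 240.3105404355804 [[ 0.7112 -0.3905  0.5846  0.0553]
 [-0.703  -0.3938  0.5922 -0.601 ]
 [-0.001  -0.8321 -0.5546  0.616 ]
 [ 0.      0.      0.      1.    ]]
side rig 0.72 [352.  275.3] [ 0.6607 -0.0925  0.    ]
side stop_line 0.72 [319.9 285.8] [ 0.5635 -0.0912  0.026 ]
side lever_pivot 0.71 [329.3 231.1] [ 0.6517 -0.0309  0.09  ]
side lever_grip 0.72 [297.4 239.2] [ 0.5546 -0.0374  0.1177]
side tape_yellow 0.64 [314.7 254.2] [0.6584 0.0211 0.    ]
side tape_blue 0.63 [390.9 309.3] [ 0.6341 -0.2191  0.    ]
side dibber 0.79 [273.7 310.9] [ 0.4667 -0.0597  0.    ]
side pot 0.75 [207.2 242.4] [0.509  0.2383 0.    ]
side jar 0.91 [385.8 384.5] [ 0.4832 -0.3257  0.    ]
```

View pics/top0.png

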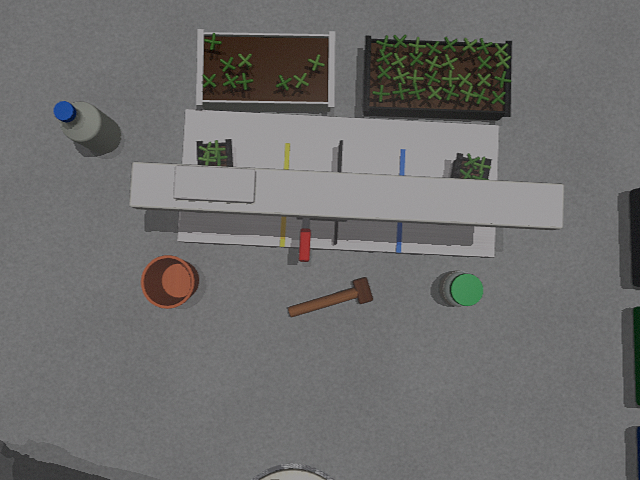

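View pics/side0.png

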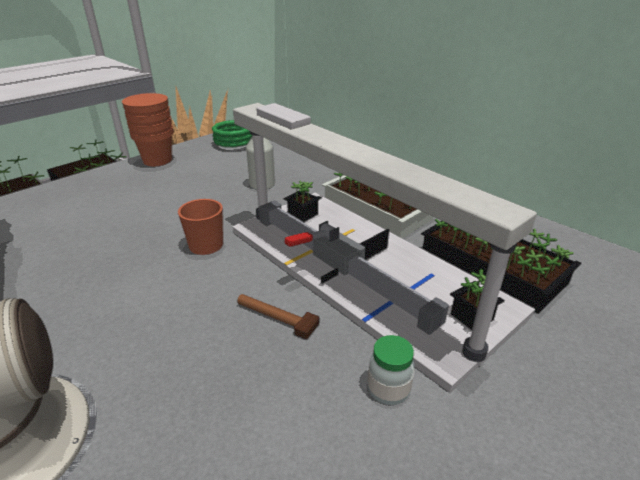

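The top view shows the yellow tape at about (287,143–168) and (283,218–246), blue at (401,150–250), blade at (340,142–172), pointer at (336,240) and red grip at (305,245). The pot, jar and dibber are in front of the deck. Next I'll segment for precise positions.

```bash
cat > seg.py <<'E'
from h import *
def measure(tag=None):
    im,D=imaging.camera("top"); 
    if tag: cv2.imwrite(f"pics/{tag}.png",im[:,:,::-1])
    h=cv2.cvtColor(im,cv2.COLOR_RGB2HSV); H,S,V=[h[...,k].astype(int) for k in range(3)]
    vv,uu=np.mgrid[:480,:640]
    deck=(uu>180)&(uu<500)&(vv>108)&(vv<262)
    out={}
    def pts(m,z): return np.array([at_z("top",(u,v),z) for v,u in np.argwhere(m)])
    for n,m in [("yellow",(H>20)&(H<35)&(S>120)&deck&(uu>260)&(uu<320)),("blue",(H>105)&(H<130)&(S>120)&deck)]:
        P=pts(m,.0215); out[n]=P
    # red grip
    m=((H<6)|(H>174))&(S>150)&(vv>200)&(vv<275)&(uu>230)&(uu<450); out["redpx"]=np.argwhere(m)[:,::-1]
    # blade top (beyond lamp)
    out["blade"]=pts((V<70)&(vv>140)&(vv<166)&(uu>265)&(uu<375),.074)
    return out,im,D
def line(P):  # y = a + b x
    b,a=np.polyfit(P[:,0],P[:,1],1); return a,b
E
python3 - <<'E'
from seg import *
np.set_printoptions(precision=4,suppress=True)
o,im,D=measure()
for n in ("yellow","blue","blade"):
    P=o[n]; print(n,len(P),line(P),P.min(0),P.max(0))
r=o["redpx"]; print("red",len(r),r.min(0),r.max(0),r.mean(0)); d=np.array([D[v,u] for u,v in r]); 
W=np.array([at_depth("top",p,D) for p in r]); print(np.median(W,0),W.min(0),W.max(0))
# deck near edge
E=[];L=[]
g=im.mean(2)
for u in list(range(190,270,4))+list(range(350,390,4))+list(range(410,480,4)):
    col=g[236:264,u]; k=np.argmin(np.diff(col)); E.append(at_z("top",(u,236+k+.5),.02))
E=np.array(E); b,a=np.polyfit(E[:,1],E[:,0],1); print("near edge x=a+by",a,b,np.degrees(b),np.std(E[:,0]-a-b*E[:,1]))
# lamp front edge via depth
m=(D>.7)&(D<.88); m=m&(np.mgrid[:480,:640][0]<235)&(np.mgrid[:480,:640][1]>125)
Lp=np.array([at_depth("top",(u,v),D) for v,u in np.argwhere(m)]); Lp=Lp[(abs(Lp[:,2]-.3)<.01)]
print("lamp",Lp.min(0),Lp.max(0),Lp.mean(0)); bb=np.polyfit(Lp[:,1],Lp[:,0],1); print(bb)
# deck ends rows
row=g[:, :]
for v in (125,135,238):
    dd=np.diff(row[v,165:200]); de=np.diff(row[v,480:505]); print(v,at_z("top",(165+np.argmax(dd)+.5,v),.02),at_z("top",(480+np.argmin(de)+.5,v),.02))
# pointer
sub=(im.max(2)<60); q=np.argwhere(sub[232:250,325:350]); print("ptr px",(q+[232,325]).min(0) if len(q) else None,(q+[232,325]).mean(0) if len(q) else None, (q+[232,325]).max(0) if len(q) else None)
print(im[232:250,328:344].max(2))
S,_=imaging.camera("side"); print()
for t in ("dibber","pot","jar","lever","stop"): print(t,[ (r["confidence"],np.round(r["box"])) for r in spotter.spot_in("top",t)[:1]])
E
```

```text
yellow 214 (np.float64(0.05071271049570683), np.float64(-0.0565418720119447)) [0.5662 0.0036 0.0215] [0.7749 0.0223 0.0215]
blue 185 (np.float64(-0.18509691815364224), np.float64(-0.05447971085051198)) [ 0.553  -0.2296  0.0215] [ 0.762  -0.2109  0.0215]
blade 79 (np.float64(-0.04396221128621025), np.float64(-0.07000609240354597)) [ 0.7203 -0.0987  0.074 ] [ 0.767  -0.0925  0.074 ]
red 272 [299 232] [309 260] [304.4449 245.875 ]
[ 0.5629 -0.0267  0.116 ] [ 0.5294 -0.036   0.1066] [ 0.5892 -0.0174  1.141 ]
near edge x=a+by 0.5651181994458652 0.054322206051524505 3.1124331405923744 0.000580950126858301Traceback (most recent call last):
  File "<stdin>", line 16, in <module>
  File "h.py", line 9, in at_depth
    o,d=ray(cam,uv); return o+d*D[int(round(uv[1])),int(round(uv[0]))]
        ~~~^^^^^^^^
  File "h.py", line 4, in ray
    i=imaging.camera_info(cam); f=240/np.tan(np.radians(i["vertical_fov"]/2)); T=np.array(i["extrinsics"])
ValueError: time passes only in moves, steps and waits
```

Run:
```python
import cv2
a=cv2.imread("pics/top0.png")[130:260,260:380]; b=cv2.imread("pics/side0.png")[210:310,260:400]
a=cv2.resize(a,None,fx=3.3,fy=4,interpolation=cv2.INTER_CUBIC); b=cv2.resize(b,(400,520),interpolation=cv2.INTER_CUBIC)
cv2.imwrite("pics/crop1.png",cv2.hconcat([a,b]))
```

```text
(no output)
```

View pics/crop1.png

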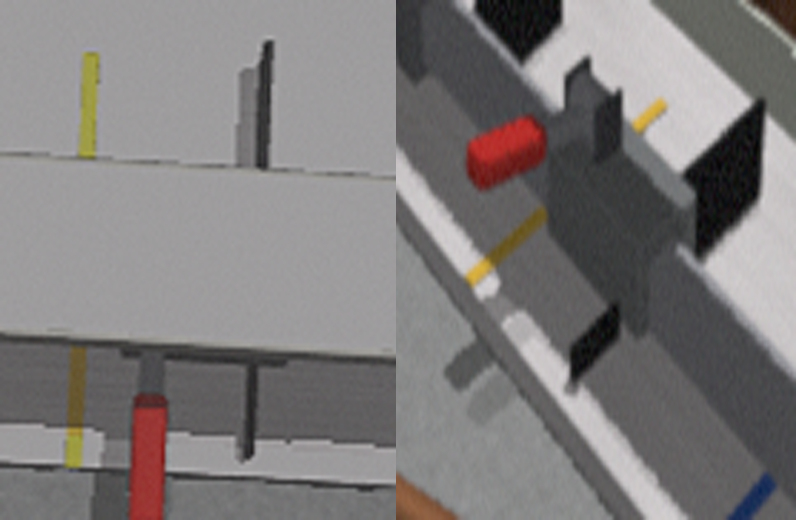

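The crop confirms the pointer at about (336,240) and the grip with the stop in the expected geometry. I'll compute bench-frame values and the tool poses.

```bash
python3 - <<'E'
import re
s=open("h.py").read()
s=s.replace("def ray","CI={c:imaging.camera_info(c) for c in ('top','side')}\ndef ray",1)
s=re.sub(r"i=imaging.camera_info\(cam\)","i=CI[cam]",s); open("h.py","w").write(s)
E
cat >> h.py <<'E'
from scipy.spatial.transform import Rotation as Ro
B=np.radians(-3.12); ux=np.array([np.cos(B),np.sin(B),0]); uy=np.array([-np.sin(B),np.cos(B),0]); uz=np.array([0,0,1.])
U0=0.649   # bench u of rail middle
def w2b(p): p=np.asarray(p); return np.array([p@ux-U0,p@uy,p[2]])
def b2w(u,v,z): return (u+U0)*ux+v*uy+z*uz
def toolR(t,flip): # tilt deg
    z=ux*np.sin(np.radians(t))-uz*np.cos(np.radians(t)); y=uy*(-1 if flip else 1); return Ro.from_matrix(np.c_[np.cross(y,z),y,z])
def grip(q): a=np.radians(10)+q; return -.085*np.cos(a), .09+.085*np.sin(a)
def tcp(q,v,t=40,back=0):
    u,z=grip(q); s=.019-back; return b2w(u+s*np.sin(np.radians(t)),v,z-s*np.cos(np.radians(t)))
E
python3 - <<'E'
from seg import *
np.set_printoptions(precision=4,suppress=True)
o,im,D=measure()
for n in ("yellow","blue","blade"): 
    P=o[n]; v=P@uy; print(n,np.median(v),v.mean(),(P@ux).min()-U0,(P@ux).max()-U0)
r=o["redpx"]; W=np.array([at_depth("top",p,D) for p in r]); W=W[W[:,2]<.2]; print("red",[w2b(w) for w in (W.mean(0),W[W[:,1].argmin()],W[W[:,1].argmax()],W[W[:,0].argmin()],W[W[:,0].argmax()])])
m=(D>.7)&(D<.95); L=np.array([at_depth("top",(u,v),D) for v,u in np.argwhere(m)[::3]]); L=L[(L[:,2]>.28)&(L[:,2]<.31)]; b=np.array([w2b(p) for p in L]); print("lamp bench",np.percentile(b,[1,50,99],axis=0))
for row in range(224,242,2):
    c=np.arange(326,346); g=im[row,326:346].max(1).astype(float); w=np.clip(np.median(g)-15-g,0,None); 
    if w.sum()>0: u=(c*w).sum()/w.sum(); print(row,round(u,2),w2b(at_z("top",(u,row),.026)))
s=readout.get_obs(); R0=Ro.from_euler("xyz",s["tcp_rot"],degrees=True)
for f in (0,1): print("rotvec flip",f,(toolR(40,f)*R0.inv()).as_rotvec(degrees=True))
for q in (0,): print("pre",(tcp(q,.0045,back=.09)-s["ee_pos"])*1e3,"at",(tcp(q,.0045)-s["ee_pos"])*1e3)
E
```

```text
yellow 0.049348065247486965 0.04926237046613456 -0.08483432895188892 0.12443729604675535
blue -0.18474915370596903 -0.18483073503818123 -0.08507897208459447 0.12411221079148083
blade -0.055310299561095094 -0.05537797031497521 0.07526264727456966 0.1222314393451025
red [array([-0.085 ,  0.0032,  0.1159]), array([-0.0588, -0.0039,  0.109 ]), array([-0.108 ,  0.012 ,  0.1198]), array([-0.111 , -0.001 ,  0.1227]), array([-0.0591,  0.0017,  0.1082])]
lamp bench [[-0.0455 -0.3812  0.2876]
 [-0.0136 -0.101   0.3005]
 [ 0.0236  0.2643  0.3041]]
224 336.05 [-0.0353 -0.0571  0.026 ]
226 335.84 [-0.0393 -0.0569  0.026 ]
228 335.73 [-0.0433 -0.0568  0.026 ]
230 335.83 [-0.0474 -0.0572  0.026 ]
232 335.59 [-0.0514 -0.0569  0.026 ]
234 335.58 [-0.0554 -0.0571  0.026 ]
236 335.41 [-0.0594 -0.057   0.026 ]
238 335.26 [-0.0634 -0.0568  0.026 ]
240 334.23 [-0.0676 -0.055   0.026 ]
rotvec flip 0 [ -7.3618 -39.4283  14.3036]
rotvec flip 1 [  56.226   -10.5014 -155.8229]
pre [ 348.8431 -546.7554  -72.1436] at [ 406.6082 -549.9041 -141.0876]
```

```bash
python3 -m jog '[{"rotation":[0,0,3],"translation":[15,-25,0],"grip":60},{"rotation":[-1,-5,6],"translation":[40,-60,0],"grip":60},{"rotation":[-2,-10,6],"translation":[65,-100,0],"grip":60},{"rotation":[-2,-10,6],"translation":[65,-100,0],"grip":60}]' 30; python3 -c "
from workcell import readout; print(readout.get_obs()['q'])"
```

```text
time: 1.5
ee_pos: [0.2361, 0.4196, 0.2318]
tcp_rot: [179.3, 10.4, 167.8]
wrist_force: [-0.6, 0.9, 1.0]
opening: 0.0602
grasp_force: 0.0
[ 66.55438132  -7.53625957  -2.69153959  92.13863679 -10.03601904
  78.41879921]
```

Run:
```python
from h import *
np.set_printoptions(precision=2,suppress=True)
s=readout.get_obs(); R=Ro.from_euler("xyz",s["tcp_rot"],degrees=True)
print((toolR(40,0)*R.inv()).as_rotvec(degrees=True),(tcp(0,.0035,back=.09)-s["ee_pos"])*1e3)
```

```text
[ -4.54 -29.31   8.56] [ 282.98 -444.35  -72.64]
```

```bash
python3 -m jog '[{"rotation":[0,-2,0],"translation":[20,-25,0],"grip":60},{"rotation":[-1,-5,1],"translation":[40,-60,0],"grip":60},{"rotation":[-1,-8,2],"translation":[65,-100,0],"grip":60},{"rotation":[-2,-12,3],"translation":[90,-140,0],"grip":60},{"rotation":[-2,-16,4],"translation":[115,-180,0],"grip":60},{"rotation":[-3,-20,6],"translation":[140,-220,0],"grip":60},{"rotation":[-4,-24,7],"translation":[165,-260,0],"grip":60},{"rotation":[-4,-28,8],"translation":[190,-300,-10],"grip":60},{"rotation":[-4.5,-29.3,8.6],"translation":[215,-340,-25],"grip":60},{"rotation":[-4.5,-29.3,8.6],"translation":[240,-380,-40],"grip":60},{"rotation":[-4.5,-29.3,8.6],"translation":[265,-415,-60],"grip":60},{"rotation":[-4.5,-29.3,8.6],"translation":[278,-437,-70],"grip":60},{"rotation":[-4.5,-29.3,8.6],"translation":[283,-444,-73],"grip":60},{"rotation":[-4.5,-29.3,8.6],"translation":[283,-444,-73],"grip":60},{"rotation":[-4.5,-29.3,8.6],"translation":[283,-444,-73],"grip":60}]' 30
cat > st.py <<'E'
from h import *
import sys
np.set_printoptions(precision=2,suppress=True)
s=readout.get_obs(); R=Ro.from_euler("xyz",s["tcp_rot"],degrees=True)
q,v,t,b=map(float,sys.argv[1:5])
print("rot",(toolR(t,0)*R.inv()).as_rotvec(degrees=True),"tr",(tcp(q,v,t,b)-s["ee_pos"])*1e3, "q",s["q"], "tcp bench",w2b(s["ee_pos"])*1e3,s["wrist_force"])
E
python3 st.py 0 .0035 40 0
python3 - <<'E'
from h import *
a,_=imaging.camera("top"); b,_=imaging.camera("side"); cv2.imwrite("pics/pre.png",np.hstack([cv2.resize(a[160:300,220:380],(400,350)),cv2.resize(b[140:320,200:400],(400,350))])[:,:,::-1])
E
```

```text
time: 3.0
ee_pos: [0.5183, -0.0203, 0.159]
tcp_rot: [180.0, 39.8, 177.0]
wrist_force: [-1.2, 0.1, 0.1]
opening: 0.0603
grasp_force: 0.0
rot [-0.03 -0.2  -0.16] tr [ 58.55  -7.69 -68.78] q [ -1.86 -41.07 -43.72  47.56  -0.69   0.86] tcp bench [-130.38    7.99  158.99] [-1.23  0.06  0.14]
```

View pics/pre.png

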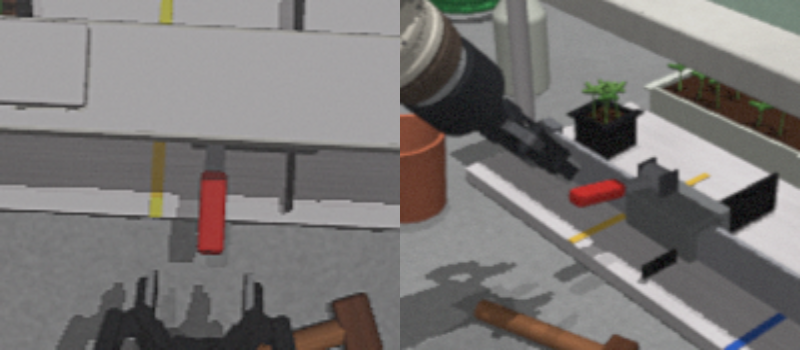

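The fingers straddle the bar: finger midpoint at crop column 200, grip at 213. I'll advance along the tool axis with a few mm of shift to the right.

```bash
python3 -m jog '[{"rotation":[0,0,0],"translation":[5,-2,-6],"grip":60},{"rotation":[0,0,0],"translation":[16,-4,-19],"grip":60},{"rotation":[0,0,0],"translation":[28,-5,-33],"grip":60},{"rotation":[0,0,0],"translation":[40,-6,-47],"grip":60},{"rotation":[0,0,0],"translation":[50,-6,-59],"grip":60},{"rotation":[0,0,0],"translation":[55,-6,-65],"grip":60},{"rotation":[0,0,0],"translation":[58,-6,-69],"grip":60},{"rotation":[0,0,0],"translation":[58,-6,-69],"grip":60},{"rotation":[0,0,0],"translation":[58,-6,-69],"grip":60}]' 30; python3 st.py 0 .0035 40 0
```

```text
time: 4.0
ee_pos: [0.5764, -0.0269, 0.0899]
tcp_rot: [-180.0, 39.8, 177.0]
wrist_force: [0.4, -0.0, 0.1]
opening: 0.0602
grasp_force: 0.0
rot [-0.01 -0.18 -0.14] tr [ 0.47 -1.07  0.3 ] q [ -2.52 -29.53 -45.26  34.45  -0.29   0.35] tcp bench [-72.03   4.54  89.91] [ 0.44 -0.03  0.07]
```

```bash
python3 -m jog '[{"rotation":[0,0,0],"translation":[0,-1,0],"grip":30},{"rotation":[0,0,0],"translation":[0,-1,0],"grip":10},{"rotation":[0,0,0],"translation":[0,-1,0],"grip":10},{"rotation":[0,0,0],"translation":[0,-1,0],"grip":10},{"rotation":[0,0,0],"translation":[0,-1,0],"grip":10},{"rotation":[0,0,0],"translation":[0,-1,0],"grip":10},{"rotation":[0,0,0],"translation":[0,-1,0],"grip":10},{"rotation":[0,0,0],"translation":[0,-1,0],"grip":10}]' 40; python3 st.py 0 .0035 40 0
python3 - <<'E'
from h import *
np.set_printoptions(precision=1,suppress=True)
for v0 in (.0035,):
  p0=tcp(0,v0)
  for q in np.arange(.1,.81,.1): print(round(q,1),(tcp(q,v0)-p0)*1e3)
E
```

```text
time: 4.8
ee_pos: [0.5763, -0.0281, 0.0897]
tcp_rot: [-180.0, 39.8, 177.0]
wrist_force: [-6.3, 0.2, 3.9]
opening: 0.0193
grasp_force: 40.8
rot [-0.   -0.2  -0.11] tr [0.55 0.18 0.48] q [ -2.69 -29.52 -45.26  34.45  -0.21   0.24] tcp bench [-72.04   3.29  89.73] [-6.29  0.16  3.93]
0.1 [ 1.9 -0.1  8.3]
0.2 [ 4.6 -0.3 16.3]
0.3 [ 8.1 -0.4 24.1]
0.4 [12.3 -0.7 31.4]
0.5 [17.3 -0.9 38.3]
0.6 [22.9 -1.2 44.7]
0.7 [29.2 -1.6 50.5]
0.8 [35.9 -2.  55.6]
```

```bash
python3 -m jog '[{"rotation":[0,0,0],"translation":[1,0,4],"grip":10},{"rotation":[0,0,0],"translation":[2,0,8],"grip":10},{"rotation":[0,0,0],"translation":[3,0,12],"grip":10},{"rotation":[0,0,0],"translation":[5,0,16],"grip":10},{"rotation":[0,0,0],"translation":[6,0,20],"grip":10},{"rotation":[0,0,0],"translation":[8,0,24],"grip":10},{"rotation":[0,0,0],"translation":[10,-1,28],"grip":10},{"rotation":[0,0,0],"translation":[12,-1,31],"grip":10},{"rotation":[0,0,0],"translation":[15,-1,35],"grip":10},{"rotation":[0,0,0],"translation":[17,-1,38],"grip":10},{"rotation":[0,0,0],"translation":[20,-1,41],"grip":10},{"rotation":[0,0,0],"translation":[23,-1,45],"grip":10},{"rotation":[0,0,0],"translation":[26,-1.5,48],"grip":10},{"rotation":[0,0,0],"translation":[29,-1.6,50.5],"grip":10},{"rotation":[0,0,0],"translation":[29,-1.6,50.5],"grip":10}]' 40; python3 st.py .7 .0035 40 0
python3 - <<'E'
from h import *
b,_=imaging.camera("side"); cv2.imwrite("pics/up.png",cv2.resize(b[120:320,200:440],(720,600))[:,:,::-1])
E
```

```text
time: 6.3
ee_pos: [0.606, -0.0296, 0.1406]
tcp_rot: [-180.0, 39.8, 177.0]
wrist_force: [-0.1, -1.0, -7.0]
opening: 0.0195
grasp_force: 39.9
rot [-0.   -0.15 -0.13] tr [0.02 0.11 0.11] q [ -2.72 -25.98 -37.42  38.72  -0.18   0.21] tcp bench [-42.32   3.39 140.55] [-0.07 -1.02 -6.96]
```

View pics/up.png

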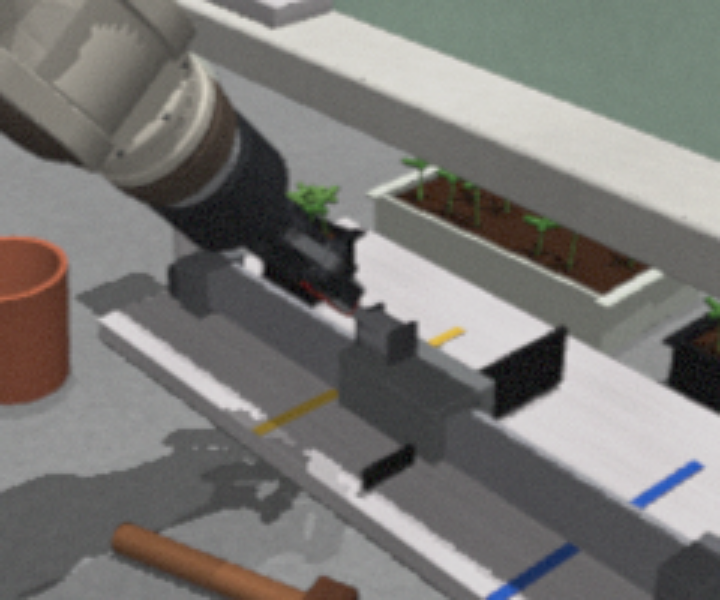

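The lever is up in the fingers (red at crop (330,295)) and the hand clears the lamp. Now sliding about 100 mm.

```bash
python3 -m jog '[{"rotation":[0,0,0],"translation":[0.1,2,0],"grip":10},{"rotation":[0,0,0],"translation":[0.4,7,0],"grip":10},{"rotation":[0,0,0],"translation":[0.7,13,0],"grip":10},{"rotation":[0,0,0],"translation":[1,19,0],"grip":10},{"rotation":[0,0,0],"translation":[1.4,26,0],"grip":10},{"rotation":[0,0,0],"translation":[1.8,33,0],"grip":10},{"rotation":[0,0,0],"translation":[2.2,40,0],"grip":10},{"rotation":[0,0,0],"translation":[2.6,47,0],"grip":10},{"rotation":[0,0,0],"translation":[2.9,54,0],"grip":10},{"rotation":[0,0,0],"translation":[3.3,61,0],"grip":10},{"rotation":[0,0,0],"translation":[3.7,68,0],"grip":10},{"rotation":[0,0,0],"translation":[4.1,75,0],"grip":10},{"rotation":[0,0,0],"translation":[4.5,82,0],"grip":10},{"rotation":[0,0,0],"translation":[4.8,88,0],"grip":10},{"rotation":[0,0,0],"translation":[5.1,94,0],"grip":10},{"rotation":[0,0,0],"translation":[5.3,98,0],"grip":10},{"rotation":[0,0,0],"translation":[5.4,100,0],"grip":10},{"rotation":[0,0,0],"translation":[5.4,100,0],"grip":10},{"rotation":[0,0,0],"translation":[5.4,100,0],"grip":10}]' 40; python3 st.py .7 .109 40 0
cat > chk.py <<'E'
from seg import *
np.set_printoptions(precision=4,suppress=True)
o,im,D=measure("chk"); P=o["yellow"]; print("yellow",len(P),np.median(P@uy))
for x in (.09,.105,.118):
    c=px("top",b2w(x,.046,.074)); r=int(round(c[1])); cc=np.arange(int(c[0])-9,int(c[0])+10); g=im[r,cc].max(1).astype(float); print("blade row",x,g.astype(int),[w2b(at_z("top",((cc*w).sum()/w.sum(),r),.074))[1] for w in [np.clip(110-g,0,None)] if w.sum()])
for x in (-.05,-.06,-.068):
    c=px("top",b2w(x,.046,.026)); r=int(round(c[1])); cc=np.arange(int(c[0])-9,int(c[0])+10); g=im[r,cc].max(1).astype(float); print("ptr",x,g.astype(int))
s,_=imaging.camera("side")
print("side ptr",[(r["confidence"],w2b(at_z("side",r["uv"],.026))) for r in spotter.mark_of("side","stop_line")[:1]],"top",[(r["confidence"],w2b(at_z("top",r["uv"],.026))) for r in spotter.mark_of("top","stop_line")[:1]])
a=cv2.resize(im[135:260,255:335],(320,500),interpolation=cv2.INTER_CUBIC); b=cv2.resize(s[200:300,260:355],(475,500),interpolation=cv2.INTER_CUBIC)
import sys; cv2.imwrite(f"pics/{sys.argv[1]}.png",np.hstack([a,b])[:,:,::-1])
E
python3 chk.py c2
```

```text
time: 8.25
ee_pos: [0.6112, 0.0713, 0.1403]
tcp_rot: [179.9, 39.9, 177.0]
wrist_force: [6.7, 0.4, -8.9]
opening: 0.0193
grasp_force: 39.6
rot [-0.05 -0.13 -0.18] tr [0.55 4.47 0.34] q [ 10.64 -23.81 -35.89  38.85  -8.62  10.53] tcp bench [-42.61 104.51 140.32] [ 6.74  0.37 -8.87]
yellow 85 0.051671815694469325
blade row 0.09 [164 163 163 170 142 123 123 134 105  60  63  48 109 160 168 165 164 164
 163] [np.float64(0.04403447573487903)]
blade row 0.105 [163 164 166 168 142 119 118 131 111  70  62  54  49 139 167 164 164 164
 161] [np.float64(0.04358732141032513)]
blade row 0.118 [163 162 166 164 162 164 164 169 154  96  49  48  80 152 168 166 163 162
 163] [np.float64(0.044341308464094606)]
ptr -0.05 [102  99  99 100 104 104 108 110  79  46  39  72  94 103 102  99  97 100
  99]
ptr -0.06 [105 103 103  99 107 105 106  98  64  46  38  92 104 106 101 102 101 102
  98]
ptr -0.068 [ 41  89 156 172 166 165 170 138  80  49  53  50 147 172 166 166 168 167
 167]
side ptr [(0.71, array([-0.0811,  0.0447,  0.026 ]))] top [(0.72, array([-0.0759,  0.0485,  0.026 ]))]
```

View pics/c2.png

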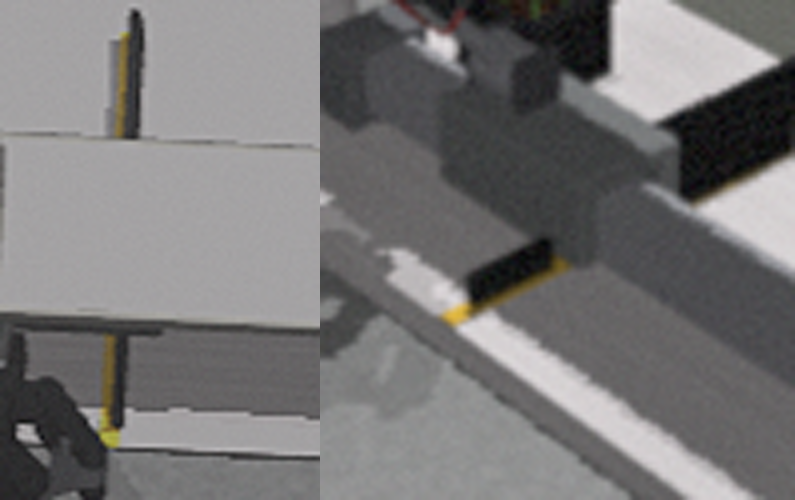

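The blade is about 4.5 mm right of the tape centre: in the top crop, tape shows only on its left side (column 110 against pointer 120). Fine shift next.

```bash
python3 -m jog '[{"rotation":[0,0,0],"translation":[0.1,1,0],"grip":10},{"rotation":[0,0,0],"translation":[0.1,2.5,0],"grip":10},{"rotation":[0,0,0],"translation":[0.2,4,0],"grip":10},{"rotation":[0,0,0],"translation":[0.2,4.6,0],"grip":10},{"rotation":[0,0,0],"translation":[0.2,4.6,0],"grip":10},{"rotation":[0,0,0],"translation":[0.2,4.6,0],"grip":10}]' 40; python3 st.py .7 .109 40 0
python3 chk.py c3
```

```text
time: 9.05
ee_pos: [0.6114, 0.0755, 0.1403]
tcp_rot: [180.0, 39.9, 177.0]
wrist_force: [7.8, -2.3, -9.5]
opening: 0.0197
grasp_force: 39.5
rot [-0.03 -0.13 -0.14] tr [0.35 0.29 0.36] q [ 11.2  -23.63 -35.75  38.87  -9.02  10.99] tcp bench [-42.64 108.69 140.3 ] [ 7.75 -2.26 -9.48]
yellow 57 0.04652715845013461
blade row 0.09 [164 167 141 119 126 112  77  55  62  54 110 158 167 166 163 166 163 165
 164] [np.float64(0.04858388295671583)]
blade row 0.105 [166 169 141 117 124 128  96  54  66  56  83 125 157 170 165 163 164 166
 163] [np.float64(0.04850070961903816)]
blade row 0.118 [163 164 164 166 164 169 156  99  46  43 116 160 166 165 165 162 165 164
 162] [np.float64(0.048683518282520245)]
ptr -0.05 [101 101 101 103 105  93  63  44  41  77  99  99 100 100  98  97 101  96
 101]
ptr -0.06 [101  99 102 104 105  83  51  41  42  94 107 104  99 104  99 101 103  98
 101]
ptr -0.068 [174 164 162 163 169 138  78  44  57  48 135 165 167 164 165 167 169 168
 168]
side ptr [(0.55, array([-0.0761,  0.051 ,  0.026 ]))] top [(0.69, array([-0.0706,  0.0502,  0.026 ]))]
```

View pics/c3.png

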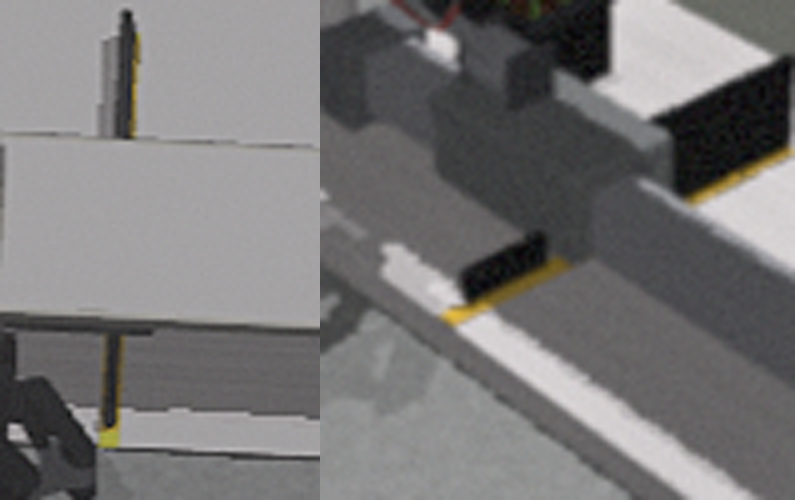

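Run:
```python
from seg import *
np.set_printoptions(precision=2,suppress=True)
a=cv2.imread("pics/top0.png")[:,:,::-1].astype(float); b=cv2.imread("pics/chk.png")[:,:,::-1].astype(float)
def edges(g,lo,hi,thr):  # leftmost,rightmost subpixel crossing below thr
    c=np.arange(lo,hi); w=g[lo:hi]<thr; k=np.where(w)[0]
    if len(k)==0: return None
    l,r=lo+k[0],lo+k[-1]; return l-(thr-g[l])/(g[l-1]-g[l]), r+(thr-g[r])/(g[r+1]-g[r])
for row in range(222,240,2):
    ya=a[row,270:300]; s=np.clip(ya[:,0]-ya[:,2]-15,0,None); tc=(np.arange(270,300)*s).sum()/s.sum()
    yw=b[row,270:300]; sb=np.clip(yw[:,0]-yw[:,2]-15,0,None)
    e=edges(b[row].max(1),276,292,75)
    print(row,"tape c",round(tc,2),"v",w2b(at_z("top",(tc,row),.0215))[1]*1e3,"ptr",np.array(e),[round(w2b(at_z("top",(x,row),.026))[1]*1e3,2) for x in e], sb[6:20].astype(int))
for row in range(146,165,3):
    ya=a[row,270:300]; s=np.clip(ya[:,0]-ya[:,2]-15,0,None); tc=(np.arange(270,300)*s).sum()/s.sum()
    yw=b[row,270:300]; sb=np.clip(yw[:,0]-yw[:,2]-15,0,None); e=edges(b[row].max(1),278,296,85)
    print(row,"tape v",w2b(at_z("top",(tc,row),.0215))[1]*1e3,"blade left edge@74, right edge@24",w2b(at_z("top",(e[0],row),.074))[1]*1e3,w2b(at_z("top",(e[1],row),.024))[1]*1e3)
```

```text
222 tape c 283.16 v 49.22876339632522 ptr [281.19 284.44] [np.float64(52.95), np.float64(46.46)] [ 0  0  0  0  0  2  0  0  0 31  2  0  0  0]
224 tape c 282.93 v 49.4890138179642 ptr [281.08 284.38] [np.float64(52.96), np.float64(46.37)] [ 0  0  0  0  7  7  0  0  0 21  0  0  0  0]
226 tape c 282.95 v 49.240993727207005 ptr [281.12 284.07] [np.float64(52.67), np.float64(46.78)] [ 0  0  0  0  6  9  0  0 17 25  0  0  0  0]
228 tape c 282.62 v 49.69246446176811 ptr [280.61 284.07] [np.float64(53.48), np.float64(46.57)] [ 0  0  0  0  1  3  0  0 20 12  0  0  0  0]
230 tape c 282.64 v 49.446986760129626 ptr [280.61 284.03] [np.float64(53.27), np.float64(46.43)] [ 0  0  0  0  0  2  0  0 20 13  0  0  0  0]
232 tape c 282.42 v 49.66701301989229 ptr [280.77 283.67] [np.float64(52.74), np.float64(46.95)] [ 0  0  0  0  8 14  0  0 37 15  0  0  0  0]
234 tape c 282.3 v 49.705875252009804 ptr [280.25 283.63] [np.float64(53.58), np.float64(46.81)] [ 0  0  0  0  0  0  0  0 39  2  0  0  0  0]
236 tape c 282.44 v 49.22346593733961 ptr [280.3  283.74] [np.float64(53.28), np.float64(46.39)] [ 0  0  0  0  0
[... 169 characters left out ...]
]
146 tape v 49.24963661785891 blade left edge@74, right edge@24 52.21044365705428 47.305026631845024
149 tape v 49.25717805721482 blade left edge@74, right edge@24 51.83123712253382 46.75312987821452
152 tape v 49.561620615695126 blade left edge@74, right edge@24 51.556107818881856 47.639486940667275
155 tape v 49.243363145081375 blade left edge@74, right edge@24 52.22275010296326 47.31056465891765
158 tape v 49.5631331068537 blade left edge@74, right edge@24 51.706301668517035 47.39714487158392
161 tape v 49.59975813624207 blade left edge@74, right edge@24 52.37334410347994 46.989598222692756
164 tape v 49.30295574787583 blade left edge@74, right edge@24 52.26156176057316 46.67942596073558
```

Pointer centre 49.8, blade 49.6, tape 49.4 mm, so the stop is on the line. Pressing the lever down.

```bash
python3 -m jog '[{"rotation":[0,0,0],"translation":[-3,0.2,-3],"grip":10},{"rotation":[0,0,0],"translation":[-6,0.4,-6],"grip":10},{"rotation":[0,0,0],"translation":[-9,0.5,-9],"grip":10},{"rotation":[0,0,0],"translation":[-12,0.7,-12],"grip":10},{"rotation":[0,0,0],"translation":[-14.5,0.8,-15.5],"grip":10},{"rotation":[0,0,0],"translation":[-17,0.9,-19],"grip":10},{"rotation":[0,0,0],"translation":[-19,1,-22.5],"grip":10},{"rotation":[0,0,0],"translation":[-21,1.2,-26.5],"grip":10},{"rotation":[0,0,0],"translation":[-23,1.3,-30.5],"grip":10},{"rotation":[0,0,0],"translation":[-24.6,1.4,-34.5],"grip":10},{"rotation":[0,0,0],"translation":[-26,1.5,-38.5],"grip":10},{"rotation":[0,0,0],"translation":[-27.3,1.6,-42.5],"grip":10},{"rotation":[0,0,0],"translation":[-28.4,1.6,-46.5],"grip":10},{"rotation":[0,0,0],"translation":[-29.2,1.6,-50.5],"grip":10},{"rotation":[0,0,0],"translation":[-29.5,1.6,-53],"grip":10},{"rotation":[0,0,0],"translation":[-29.5,1.6,-53],"grip":10},{"rotation":[0,0,0],"translation":[-29.5,1.6,-53],"grip":10}]' 40; python3 st.py 0 .109 40 0
```

```text
time: 10.95
ee_pos: [0.5831, 0.0777, 0.0906]
tcp_rot: [179.9, 40.1, 177.0]
wrist_force: [-5.2, 0.9, 6.2]
opening: 0.0195
grasp_force: 42.2
rot [-0.1   0.14 -0.17] tr [-0.56 -0.26 -0.36] q [ 12.24 -26.8  -43.52  34.13  -9.65  11.8 ] tcp bench [-70.95 109.29  90.56] [-5.21  0.89  6.24]
```

```bash
python3 -m jog '[{"rotation":[0,0,0],"translation":[0,0,-2],"grip":10},{"rotation":[0,0,0],"translation":[-0.3,0,-4],"grip":10},{"rotation":[0,0,0],"translation":[-0.3,0,-4],"grip":10},{"rotation":[0,0,0],"translation":[-0.3,0,-4],"grip":10}]' 40; python3 st.py 0 .109 40 0
```

```text
time: 11.35
ee_pos: [0.5832, 0.0778, 0.0887]
tcp_rot: [179.8, 40.3, 176.9]
wrist_force: [-26.3, -0.1, 23.2]
opening: 0.0193
grasp_force: 45.8
rot [-0.12  0.26 -0.17] tr [-0.59 -0.44  1.55] q [ 12.27 -26.81 -43.8   33.74  -9.67  11.81] tcp bench [-70.93 109.47  88.66] [-26.32  -0.06  23.2 ]
```

Firm stop at 23 N. Relaxing a little, opening and backing out along the tool axis.

```bash
python3 -m jog '[{"rotation":[0,0,0],"translation":[0.3,0,1.5],"grip":10},{"rotation":[0,0,0],"translation":[0.3,0,2],"grip":40},{"rotation":[0,0,0],"translation":[0.3,0,2],"grip":60},{"rotation":[0,0,0],"translation":[0.3,0,2],"grip":60},{"rotation":[0,0,0],"translation":[0.3,0,2],"grip":60},{"rotation":[0,0,0],"translation":[0.3,0,2],"grip":60},{"rotation":[0,0,0],"translation":[-6,0.3,10],"grip":60},{"rotation":[0,0,0],"translation":[-18,1,24],"grip":60},{"rotation":[0,0,0],"translation":[-34,2,43],"grip":60},{"rotation":[0,0,0],"translation":[-55,3,68],"grip":60},{"rotation":[0,0,0],"translation":[-80,4,95],"grip":60},{"rotation":[0,0,0],"translation":[-110,5,120],"grip":60},{"rotation":[0,0,0],"translation":[-140,6,130],"grip":60},{"rotation":[0,0,0],"translation":[-160,6,135],"grip":60},{"rotation":[0,0,0],"translation":[-160,6,135],"grip":60}]' 40; python3 chk.py c4
python3 - <<'E'
from seg import *
np.set_printoptions(precision=4,suppress=True)
b=cv2.imread("pics/chk.png"); 
o,im,D=measure(); r=o["redpx"]; W=np.array([w2b(at_depth("top",p,D)) for p in r]); W=W[(W[:,2]<.25)]; print("red n",len(W),W.mean(0),W.min(0),W.max(0)); print(np.degrees(np.arctan(-np.polyfit(W[:,0],W[:,2],1)[0])))
for t in ("dibber","pot","jar"): print(t,[np.round(x["uv"],1) for x in spotter.mark_of("top",t)[:1]])
E
```

```text
time: 12.85
ee_pos: [0.4347, 0.0907, 0.2231]
tcp_rot: [-179.6, 39.0, 177.1]
wrist_force: [0.1, 0.0, 0.4]
opening: 0.0604
grasp_force: 0.0
yellow 74 0.04704911496548188
blade row 0.09 [167 141 116 121 128 102  64  60  59  53 150 171 162 164 165 164 164 163
 164] [np.float64(0.04892199325727993)]
blade row 0.105 [164 168 140 122 123 130  95  51  64  56 114 143 157 169 165 163 163 161
 162] [np.float64(0.04912537978022804)]
blade row 0.118 [161 163 162 163 164 171 129  53  53  37 146 170 164 162 162 163 164 162
 163] [np.float64(0.04927882481976611)]
ptr -0.05 [101 100 100 100 107  84  54  47  49  95 113  99 101  99  99 102 100 101
  99]
ptr -0.06 [104 103  99 103 105  82  49  47  59  97 107 106 101 100 101 103 100 101
 101]
ptr -0.068 [160 160 163 166 134 100  75  53  55 117 149 159 167 164 163 168 164 167
 170]
side ptr [(0.76, array([-0.0901,  0.0454,  0.026 ]))] top [(0.73, array([-0.0766,  0.0531,  0.026 ]))]
red n 285 [-0.0858  0.1093  0.1133] [-0.1125  0.1004  0.1037] [-0.0591  0.1188  0.1229]
9.359032370439426
dibber []
pot [array([181.1, 277.5])]
jar [array([451.9, 287.2])]
```

View pics/c4.png

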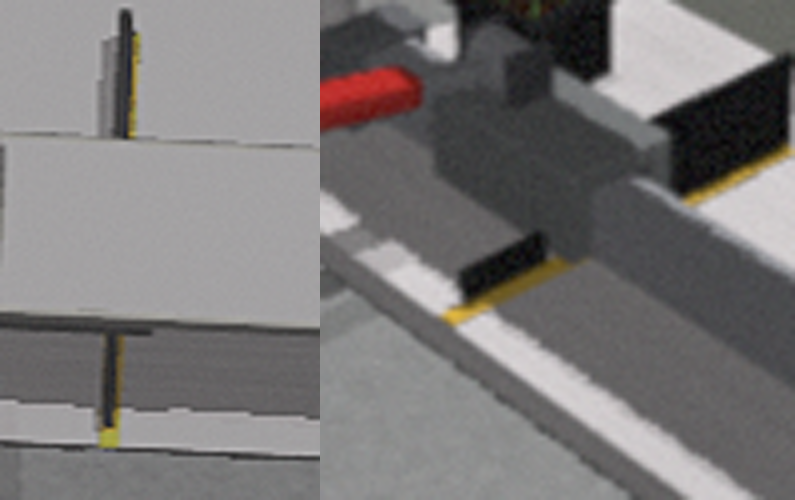

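The blade and pointer stand on the tape (tape end centred at (109,437) under the pointer), and the lever is down. I'll compare its slope with the initial, fully-down state.

Run:
```python
from h import *
def slope(im,D):
    h=cv2.cvtColor(im,cv2.COLOR_RGB2HSV); H,S=h[...,0].astype(int),h[...,1]
    m=((H<6)|(H>174))&(S>150); m[:205]=0;m[275:]=0;m[:,:220]=0;m[:,450:]=0
    W=np.array([w2b(at_depth("top",(u,v),D)) for v,u in np.argwhere(m)]); W=W[W[:,2]<.14]
    p=np.polyfit(W[:,0],W[:,2],1); return np.degrees(np.arctan(-p[0])),np.polyval(p,-.085)
print(slope(cv2.imread("pics/top0.png")[:,:,::-1].copy(),np.load("topD.npy")))
for _ in range(2): print(slope(*imaging.camera("top")))
im,D=imaging.camera("top"); print([np.round(x["uv"],1) for x in spotter.mark_of("top","dibber")],readout.get_obs()["wrist_force"])
```

```text
(np.float64(11.073392425519744), np.float64(0.11574627518745856))
(np.float64(9.010485893507749), np.float64(0.11332927004165361))
(np.float64(8.610776802785232), np.float64(0.11297302241909381))
[array([327.1, 300.5]), array([336.3, 209.1]), array([181.1, 278.6])] [-0.36124836  0.10536678  0.27652761]
```

The lever is at least as low as at the start, the stop is on the line and the bystanders haven't moved. Handing in.

```bash
python3 -c "
from workcell import bot; print(bot.job_done())"
```

```text
the job is handed in; nothing more can be done
None
```

The job is handed in: the stop's blade is on the yellow line to within about 1 mm by the camera, the lever is pressed fully down, the arm is clear, and the lamp, dibber, pot and jar were left alone.

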